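Set the sliding length stop to a sample piece and clamp it

TASK

Set the length stop on the aluminium fence to the small dark timber offcut. First push the offcut flat against the front of the fence; then free the winged clamp knob of the sliding stop with about a quarter turn counter-clockwise (seen from above), slide the stop along until the offcut is nipped end to end between it and the fixed end block, and turn the knob back clockwise until it is tight. Do not disturb the screw tin and the tape measure.

Things in the scene. Friction and masses are not known exactly. Their poses are not given: they have to be found in the camera images.
- stop_fence: fixed aluminium bar, 30 deep x 265 long x 26 mm high. Origin on the bench at the foot of its front face: x points from the front face to the back (bar x 0 to 30 mm), y along the bar (-150 to +115 mm), z up. The fixed end block stands in front of it: x -45 to 0, y 90 to 115 mm, 26 mm high; its stop face is y = 90 mm.
- stop_face (a point): middle of the sliding stop's face (faces fence +y, to the end block), 20 mm in front of the bar, 24 mm up. Frame = fence axes. The stop's dark finger is x -20 to +22, y -14 to 0 mm from here, 5 to 42 mm above the bench; its saddle rides on the bar, centred over its width: y -52 to -2 mm from here, 36 mm wide, 26 to 42 mm above the bench. Hits the end of travel 17 mm past the offcut's length.
- stop (a joint): travel of the sliding stop along the fence towards the end block, m, 0 to 0.135; its face is 0.180 m minus this from the end block
- knob_top (a point): centre of the top of the black clamp knob on the saddle, on its upright axis, 65.5 mm above the bench, 35 mm behind and 27 mm to the -y side of stop_face. Two wings form one bar 84 long x 12 wide mm, 48.5 to 65.5 mm above the bench, along this point's y axis; it turns with the knob.
- clamp_knob (a joint): turn of the clamp knob, rad: 0 = tight (wings along the fence), grows counter-clockwise from above to 1.57 (wings across the fence, wholly free); under about 0.5 the stop is held, above 0.7 it slides. Stays where it is left; takes about 0.12 N m.
- offcut: dark timber offcut, 24 wide (x) x 62 long (y) x 10 mm high, lying loose on the bench in front of the fence, between the stop and the end block, roughly parallel to the fence. Origin at the centre of its underside. About 30 g.
- screw_tin: open round tin of screws, 65 mm across, 29 mm high, beyond the end block's end of the fence; leave alone. Origin at the centre of its underside.
- tape_measure: yellow pocket tape measure, 33 x 75 x 63 mm high, standing on the bench; leave alone. Origin at the centre of its underside.
Not all that is in view belongs to the job. There is more than one size of the offcut; the job needs the smaller.

How it is judged:
By the outcome, as a careful person would: the job done as asked, in the order asked, and still so for the second after the job is handed in, with the robot touching nothing.
It also fails if it takes over 62 s, if anything falls off the work surface, if the arm or the gripper's body presses on something with over 40 N, if the wrist force passes 120 N, or if a joint passes its speed limit or range.

ROBOT

A 6-joint arm with a two-finger parallel gripper is mounted at the origin on a cart in front of the work surface, level with it; the furniture and walls round the work are solid. World frame = base frame: x ahead of the robot, y to its left, z up, the work surface at z = 0. Lengths are in mm, angles in rad, forces in N, time in s.
With the tool pointing down it reaches from about 350 to 850 mm from the base axis. Payload 8.1 kg.
Tool frame: the origin (TCP) lies at the very end of the fingers, on their centre line; the grasp point (between the pads) lies arm.grip_point_offset behind it (arm.grip_point_offset is the distance from the TCP to the grasp point, in mm); z points along the fingers, y is the line along which they close (so a half turn about z gives the same grasp; the last joint's range is limited). The gripper opens to 93 mm and grips with 3 to 60 N. Pads are 15 mm wide; open, the fingers measure 128 mm over their backs; the gripper's body (75 mm by 188 mm) begins 65 mm behind the grasp point.
Start: joints at [1.146, 0.13, 1.488, -0, 1.523, -0.085], TCP at [199.958, 565.705, 218.635] pointing down, gripper open.
Joint ranges: [-2.96, 2.96], [-0.89, 2.26], [0.02, 2.5], [-1.34, 4.48], [0, 2.73], [-2.66, 2.66]. Speed limits (rad/s): [2.39, 2.39, 2.79, 3.14, 3.14, 3.14].

INTERFACE

Orientations are given as a rotation vector (axis times angle).
In Python, from bench import arm, camera, order, cut_out, place_of gives the robot as it stands. The module is installed in compiled form; this text tells all that it offers.
- The arm moves only by the tool jog_arm, never from a script. Its argument "increments" is a list of rows, each an object of numbers: "x", "y", "z": the shift along the world's x, y, z in cm; "ax", "ay", "az": the turn, a rotation vector about the world's x, y, z in degrees; "gripper": the opening, from -1 (shut) to 1 (fully open). A call has exactly 10 rows; each row is the pose to reach, as a shift and turn from the pose commanded when the call began; what a row does not reach only later rows make up. A row lasts 1/8 s, in which the tool goes at most 62.5 mm and 10.7 degrees, less where a joint would pass 70% of its speed; a pose out of reach is approached as far as the arm can. A call with a gripper value outside its range is refused whole. The fingers move at their own pace and stop on an object; "force" is the grip in N (left out, the last holds). Time passes only in rows, so rows that repeat a pose let the fingers close, or fill a call up. It gives the time, the measured TCP pose, the force, the opening and the grip force at its end, in the units of the state.
- arm.state(): the state, without advancing time (a new reading comes with each control period).
- camera(name): name is "scene" or "top"; returns a dict with "img" (384x512x3 uint8, red, green, blue), "intrinsics" (3x3 intrinsics, pixels), "k1" (the pictures are not rectified: a ray, as slopes to the right and down, at radius r is drawn at 1 + k1 r^2 times it, then the intrinsics apply), "world_from_camera" (4x4, takes a point from camera to world coordinates). Camera axes: x right, y up, looking along -z (the intrinsics and any distortion apply to the point x, -y, -z); pixel columns grow to the right and rows downward; lengths in mm; the calibration is good to about 2 mm. A picture is of the moment at which its call begins. There is no depth.
- order.sign_off(): hands the job in; it is judged then, once.
Trained networks look in the newest picture that a camera, given by its name, has taken for a name from the list of things; names that differ only in an ending like _2 or _b are one class to them, and where a whole thing is asked for, a point or a joint stands for the part that bears it (a point fixed in the world has none). Each returns a list of dicts, best first, with "conf" (0 to 1); they miss things now and then, are a little off and sometimes report something else, mostly with a low value. They report only what shows in the picture. A call takes as long as a camera call. They do not tell look-alikes from the thing itself.
- cut_out(camera, thing): "region" (384x512 bool, what is visible of it) and "bbox" ([left, top, width, height] in pixels, round what is visible of it).
- place_of(camera, thing): "location" ([column, row] in pixels: a listed point, or the origin of a listed thing).
The state is a dict: "time_s": time; "q": joint angles; "joint_velocities": joint speeds; "joint_efforts": joint torques, N m; "tcp_pos": TCP position; "tool_rot": TCP orientation; "wrist_force": force on the tool from outside, world axes, zero at the start; "ft_torque": the same for the moment, N m; "grip_width": finger opening in mm; "grip_force": force on a finger pad.
Only numpy, scipy, OpenCV 4.12 (cv2) and the standard library are available. Lean on these libraries where they do the work, as an engineer would, in place of code of your own. Each camera call takes 0.05 s, during which the arm holds its last target. There are 200 camera calls.

## Working session

There is one attempt and no reset: what is moved stays moved. The work goes in short steps, Python scripts to look and compute and a tool call to move; the robot and the scene stay as the last step left them, time stands still between calls to the robot, and variables do not carry over. Pictures are saved under pics/ and viewed, at most 10 in all, crops included, and the job is handed in when it is done.

Besides the shell and the picture viewer there is one more tool, called after "Request:" as name([rows], argument=value, ...), one row to a line, values as JSON. jog_arm: Moves the arm, as the interface text tells. Its arguments: {"type":"object","properties":{"increments":{"type":"array","items":{"type":"object","properties":{"x":{"type":"number"},"y":{"type":"number"},"z":{"type":"number"},"ax":{"type":"number"},"ay":{"type":"number"},"az":{"type":"number"},"gripper":{"type":"number"}}}},"force":{"type":"number"}},"required":["increments"]}

```bash
mkdir -p pics
cat > h.py <<'E'
import numpy as np, cv2
from bench import arm, camera, order, cut_out, place_of
def ray(c,px):
    K=np.array(c["intrinsics"]);T=np.array(c["world_from_camera"]);k=c["k1"]
    d=np.array([(px[0]-K[0,2])/K[0,0],(px[1]-K[1,2])/K[1,1]]);u=d.copy()
    for _ in range(30): u=d/(1+k*(u@u))
    return T[:3,3],T[:3,:3]@np.array([u[0],-u[1],-1])
def at(c,px,z):
    o,d=ray(c,px);return o+d*(z-o[2])/d[2]
def proj(c,P):
    K=np.array(c["intrinsics"]);T=np.array(c["world_from_camera"])
    p=T[:3,:3].T@(np.asarray(P,float)-T[:3,3]);s=np.array([p[0],-p[1]])/-p[2];s=s*(1+c["k1"]*(s@s))
    return K[0,0]*s[0]+K[0,2],K[1,1]*s[1]+K[1,2]
def save(n,img): cv2.imwrite(f"pics/{n}.png",np.ascontiguousarray(img[...,::-1]))
E
python3 - <<'E'
from h import *
np.set_printoptions(precision=1,suppress=True)
C={}
for n in("top","scene"):
    c=C[n]=camera(n);save(n+"0",c["img"])
    print(n,np.array(c["world_from_camera"])[:3,3])
    for t,z in(("stop_fence",0),("stop_face",24),("knob_top",65.5),("offcut",0),("screw_tin",0),("tape_measure",0)):
        for r in place_of(n,t)[:4]: print(t,np.round(r["location"],1),round(r["conf"],2),at(c,r["location"],z))
s=arm.state();print(s["tcp_pos"],s["tool_rot"],s["time_s"],s["wrist_force"],arm.grip_point_offset)
cv2.imwrite("pics/both.png",cv2.resize(np.vstack([C["top"]["img"],C["scene"]["img"]])[...,::-1],(450,675)))
E
```

```text
top [ 503.1   -4.6 1454.9]
stop_fence [297.6 228.5] 0.68 [ 458.5 -143.2    0. ]
stop_face [318.9 235. ] 0.77 [ 440.1 -205.6   24. ]
knob_top [331.6 224.2] 0.56 [ 473.8 -237.    65.5]
offcut [173.3 138.7] 0.82 [731.5 242.8   0. ]
offcut [290.7 249. ] 0.55 [ 395.6 -122.7    0. ]
offcut [202.7 246.2] 0.33 [401.3 146.5   0. ]
screw_tin [201.5 248.6] 0.68 [393.8 150.2   0. ]
tape_measure [156.6 242.1] 0.67 [411.5 289.4   0. ]
scene [  13.9 -860.3  598.3]
stop_face [268.  265.7] 0.58 [ 451.8 -211.9   24. ]
knob_top [285.4 253.3] 0.66 [ 470.9 -245.    65.5]
offcut [260.1 164.8] 0.54 [744.6 256.4   0. ]
offcut [226.6 265.4] 0.5 [ 399.  -133.5    0. ]
screw_tin [171.2 210.5] 0.8 [401.  154.3   0. ]
tape_measure [162.4 190.4] 0.88 [428.2 274.3   0. ]
[200.  565.7 218.7] [-0.5 -3.1 -0. ] 0.7 [-0.7  0.1 -0.2] 18.8
```

View pics/top0.png

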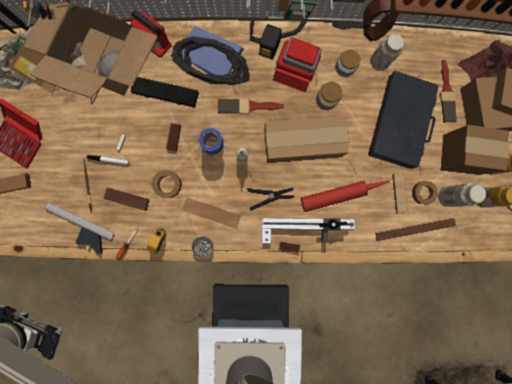

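View pics/scene0.png

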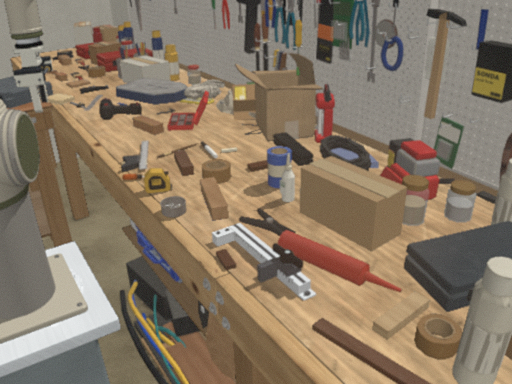

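The top view shows the fence at cols 262–355, rows 219–232. Its end block is at (266,238), the knob at (333,225) and the stop finger at (324,237). The screw tin is at (202,246) and the tape measure at (157,240).

The offcut candidates are (290,248), (173,138) and (125,199). The piece at (290,248) fits: it is small and lies in front of the fence between the stop and the end block. I'll confirm it in a crop.

Run:
```python
from h import *
np.set_printoptions(precision=1,suppress=True)
c=camera("top");i=c["img"]; a=cv2.resize(i[205:265,250:370],None,fx=6,fy=6,interpolation=cv2.INTER_CUBIC)
c2=camera("scene");b=cv2.resize(c2["img"][215:305,200:330],(347,240),interpolation=cv2.INTER_CUBIC)
b2=cv2.resize(i[120:215,95:195],(250,237),interpolation=cv2.INTER_CUBIC)
im=np.zeros((600,720,3),np.uint8);im[:360]=a;im[360:600,:347]=b;im[360:597,360:610]=b2
save("crop1",im)
for n,cc in(("top",c),("scene",c2)):
  for t,z in(("offcut",10),("stop_fence",26),("knob_top",57)):
    for r in cut_out(n,t)[:3]:
        m=r["region"].astype(np.uint8);ct=max(cv2.findContours(m,0,1)[0],key=cv2.contourArea)
        pts=np.array([at(cc,p,z)[:2] for p in ct[:,0].astype(float)],np.float32)
        print(n,t,round(r["conf"],2),r["bbox"],m.sum(),cv2.minAreaRect(pts))
```

```text
top offcut 0.66 [167.7, 123.0, 16.6, 33.0] 298 ((736.849365234375, 241.64151000976562), (35.20556640625, 81.72317504882812), 81.12252807617188)
top offcut 0.48 [278.0, 244.4, 21.6, 10.7] 160 ((403.1705017089844, -115.59334564208984), (60.92803192138672, 25.028175354003906), 79.1258773803711)
top stop_fence 0.92 [262.8, 214.7, 94.8, 24.3] 1201 ((456.3271179199219, -174.48960876464844), (75.00228118896484, 275.6722717285156), 0.40545418858528137)
top knob_top 0.47 [317.9, 218.5, 28.2, 25.9] 348 ((467.8902587890625, -232.45187377929688), (58.09361267089844, 91.52850341796875), 40.431095123291016)
top knob_top 0.45 [317.5, 217.7, 29.7, 12.1] 167 ((473.958984375, -242.6517333984375), (82.43070220947266, 29.5795841217041), 80.99766540527344)
scene offcut 0.77 [215.6, 249.1, 22.6, 22.0] 271 ((402.4554748535156, -123.43822479248047), (75.40237426757812, 28.777408599853516), 79.80062103271484)
scene offcut 0.47 [247.9, 160.0, 18.9, 7.3] 156 ((723.4934692382812, 238.75347900390625), (65.88819122314453, 57.42215347290039), 55.53369903564453)
scene stop_fence 0.67 [209.8, 223.7, 103.0, 77.1] 2680 ((462.7446594238281, -185.17100524902344), (113.08014678955078, 304.2644348144531), 2.913273811340332)
scene knob_top 0.6 [271.3, 241.9, 31.5, 24.0] 340 ((474.0220947265625, -242.19525146484375), (92.79157257080078, 35.133419036865234), 85.71189880371094)
scene knob_top 0.55 [255.3, 242.2, 48.3, 39.0] 1005 ((448.8526916503906, -259.66082763671875), (128.1903839111328, 80.58340454101562), 31.110902786254883)
```

View pics/crop1.png

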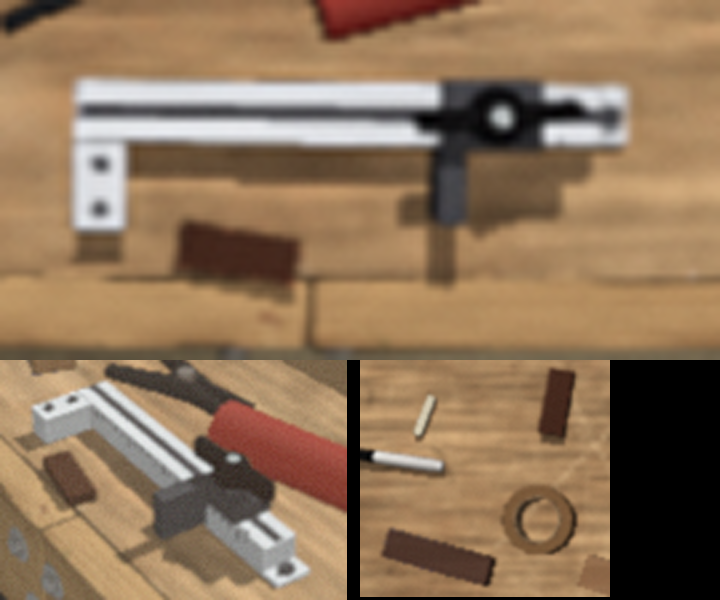

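The crop confirms it. The piece in front of the fence, crop (238,250), is about 61 mm long. The others at (173,138) and (125,199) are longer, about 82 mm and 110 mm. The knob hub is at crop (503,117) with its wings along the fence. Next I'll fit the fence pose from corners.

Run:
```python
from h import *
from scipy.optimize import least_squares
np.set_printoptions(precision=2,suppress=True)
c=camera("top");s=camera("scene")
T=lambda X,Y:((X+.5)/6-.5+250,(Y+.5)/6-.5+205)
S=lambda X,Y:((X+.5)*130/347-.5+200,(Y-360+.5)*.375-.5+215)
# fence-frame points (z=26) with crop pixels
obs=[((30,115,26),T(75,80)),((30,-150,26),T(628,86)),((0,-150,26),T(628,147)),((-45,115,26),T(74,230)),((-45,90,26),T(126,230))]
def W(p,P):
    a=np.cos(p[2]),np.sin(p[2]);return np.array([p[0]+a[0]*P[0]-a[1]*P[1],p[1]+a[1]*P[0]+a[0]*P[1],P[2]])
f=lambda p:np.concatenate([np.subtract(proj(c,W(p,P)),u) for P,u in obs])
r=least_squares(f,[440,-155,0],x_scale=[1,1,.01]);p=r.x;print(p,r.fun)
inv=lambda w:(np.array([[np.cos(p[2]),np.sin(p[2])],[-np.sin(p[2]),np.cos(p[2])]])@(np.array(w[:2])-p[:2]))
for n,w in(("knob top",at(c,T(503,117),65.5)),("knob scene",at(s,S(233,459),65.5)),("fingerL",at(c,T(433,220),42)),("fingerR",at(c,T(466,222),42))): print(n,w,inv(w))
for q in((181,221),(299,240),(295,278),(177,262)): w=at(c,T(*q),5);print("off",w,inv(w))
w=W(p,(-32,115,26))
# overlay in both
V=np.vstack
out=[]
for cc,(x0,y0,x1,y1),k in((c,(250,205,370,265),6),(s,(200,215,330,305),2.67)):
    im=cv2.resize(cc["img"][y0:y1,x0:x1],None,fx=k,fy=k,interpolation=cv2.INTER_CUBIC)
    for poly in([(0,-150),(0,90),(-45,90),(-45,115),(30,115),(30,-150)],):
        pts=np.array([[(proj(cc,W(p,(a,b,26)))[j]-(x0,y0)[j]+.5)*k-.5 for j in(0,1)] for a,b in poly])
        cv2.polylines(im,[np.int32(pts.round())],True,(255,0,0),1)
    out.append(im)
I=np.zeros((600,720,3),np.uint8);I[:360]=out[0];h,wd=out[1].shape[:2];I[360:360+min(h,240),:wd]=out[1][:240];save("fit",I)
```

```text
[ 459.63 -154.58   -0.01] [ 2.08 -0.22 -2.59  0.38 -2.77  0.13  1.74 -0.22  1.41 -0.06]
knob top [ 474.16 -242.36   65.5 ] [ 15.38 -87.63]
knob scene [ 476.38 -242.66   65.5 ] [ 17.61 -87.9 ]
fingerL [ 422.31 -211.77   42.  ] [-36.76 -57.55]
fingerR [ 421.4  -228.31   42.  ] [-37.51 -74.09]
off [418.82 -88.61   5.  ] [-41.45  65.57]
off [ 409.62 -148.76    5.  ] [-50.07   5.33]
off [ 390.27 -146.93    5.  ] [-69.43   6.97]
off [397.98 -86.8    5.  ] [-62.31  67.18]
```

View pics/fit.png

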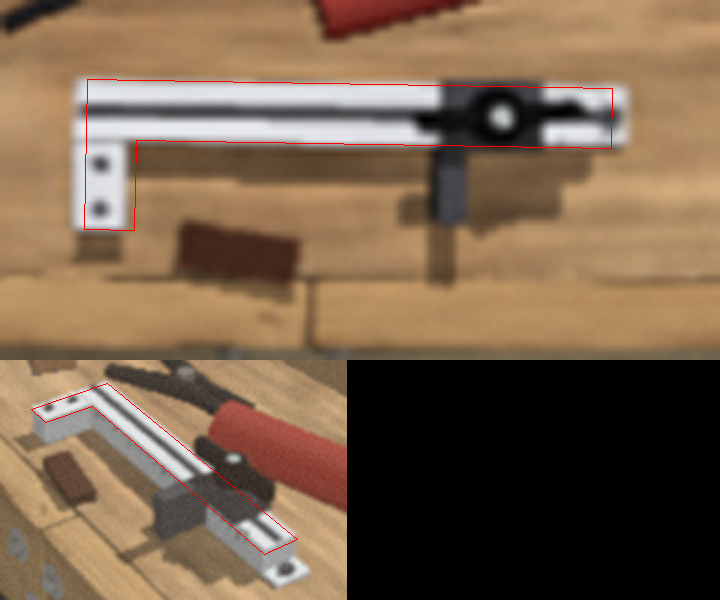

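The overlay shows a low foot tab beyond the bar's right end, around crop x 600–628, so my right corners were wrong. I'll refit without them along the bar.

Run:
```python
from h import *
from scipy.optimize import least_squares
np.set_printoptions(precision=2,suppress=True)
c=camera("top");s=camera("scene")
T=lambda X,Y:((X+.5)/6-.5+250,(Y+.5)/6-.5+205)
S=lambda X,Y:((X+.5)*130/347-.5+200,(Y-360+.5)*.375-.5+215)
obs=[((30,115,26),T(75,80),1),((30,-130,26),T(590,85.6),0),((0,-130,26),T(590,147),0),((0,80,26),T(150,142.5),0),((-45,115,26),T(74,230),1),((-45,90,26),T(126,230),1)]
def W(p,P):
    a=np.cos(p[2]),np.sin(p[2]);return np.array([p[0]+a[0]*P[0]-a[1]*P[1],p[1]+a[1]*P[0]+a[0]*P[1],P[2]])
f=lambda p:np.concatenate([np.subtract(proj(c,W(p,P)),u)*(k,1) for P,u,k in obs])
r=least_squares(f,[440,-155,0],x_scale=[1,1,.01]);p=r.x;print(p,r.fun)
inv=lambda w:(np.array([[np.cos(p[2]),np.sin(p[2])],[-np.sin(p[2]),np.cos(p[2])]])@(np.array(w[:2])-p[:2]))
for n,w in(("knob top",at(c,T(503,117),65.5)),("knob scene",at(s,S(233,459),65.5)),("fingerL",at(c,T(433,220),42)),("fingerR",at(c,T(466,222),42)),("scene block corner front",at(s,S(33,408),26))): print(n,w,inv(w))
for q in((181,221),(299,240),(295,278),(177,262)): w=at(c,T(*q),5);print("off",w,inv(w))
for y in (-59.5,): print("knob expected",W(p,(15,-87,0)))
```

```text
[ 459.46 -149.25   -0.  ] [ 0.23  0.05 -0.    0.12 -0.   -0.18 -0.   -0.21  0.05  0.05 -0.28  0.16]
knob top [ 474.16 -242.36   65.5 ] [ 15.05 -93.05]
knob scene [ 476.38 -242.66   65.5 ] [ 17.27 -93.34]
fingerL [ 422.31 -211.77   42.  ] [-36.92 -62.67]
fingerR [ 421.4  -228.31   42.  ] [-37.77 -79.21]
scene block corner front [417.81 -38.51  26.  ] [-42.08 110.57]
off [418.82 -88.61   5.  ] [-40.87  60.48]
off [ 409.62 -148.76    5.  ] [-49.85   0.29]
off [ 390.27 -146.93    5.  ] [-69.2    2.05]
off [397.98 -86.8    5.  ] [-61.72  62.21]
knob expected [ 474.13 -236.3     0.  ]
```

Request:
jog_arm([
  {"x": 22, "y": -41.6, "z": 0, "az": 19.5, "gripper": -0.57},
  {"x": 22, "y": -41.6, "z": 0, "az": 19.5, "gripper": -0.57},
  {"x": 22, "y": -41.6, "z": 0, "az": 19.5, "gripper": -0.57},
  {"x": 22, "y": -41.6, "z": 0, "az": 19.5, "gripper": -0.57},
  {"x": 22, "y": -41.6, "z": 0, "az": 19.5, "gripper": -0.57},
  {"x": 22, "y": -41.6, "z": 0, "az": 19.5, "gripper": -0.57},
  {"x": 22, "y": -41.6, "z": 0, "az": 19.5, "gripper": -0.57},
  {"x": 22, "y": -41.6, "z": 0, "az": 19.5, "gripper": -0.57},
  {"x": 17, "y": -68.4, "z": -8, "az": 19.5, "gripper": -0.57},
  {"x": 17, "y": -68.4, "z": -12, "az": 19.5, "gripper": -0.57},
])

```text
schema error: expected keys x, y, z, ax, ay, az, gripper
```

Run:
```python
from h import *
from scipy.spatial.transform import Rotation as R
s=arm.state();print(s["time_s"],s["tcp_pos"],np.round(R.from_rotvec(s["tool_rot"]).as_matrix(),3),s["grip_width"],s["wrist_force"],s["q"])
```

```text
1.3 [199.97408075 565.69367357 218.62186721] [[-0.943  0.333 -0.   ]
 [ 0.333  0.943 -0.   ]
 [-0.    -0.    -1.   ]] 92.97919774197395 [ 0.44764372  1.95911826 -0.86158899] [ 1.14557331e+00  1.30408231e-01  1.48821533e+00 -9.42318359e-06
  1.52299187e+00 -8.54252351e-02]
```

All keys are required in each row, so I'll include them.

Request:
jog_arm([
  {"x": 22, "y": -41.6, "z": 0, "ax": 0, "ay": 0, "az": 19.5, "gripper": -0.57},
  {"x": 22, "y": -41.6, "z": 0, "ax": 0, "ay": 0, "az": 19.5, "gripper": -0.57},
  {"x": 22, "y": -41.6, "z": 0, "ax": 0, "ay": 0, "az": 19.5, "gripper": -0.57},
  {"x": 22, "y": -41.6, "z": 0, "ax": 0, "ay": 0, "az": 19.5, "gripper": -0.57},
  {"x": 22, "y": -41.6, "z": 0, "ax": 0, "ay": 0, "az": 19.5, "gripper": -0.57},
  {"x": 22, "y": -41.6, "z": 0, "ax": 0, "ay": 0, "az": 19.5, "gripper": -0.57},
  {"x": 22, "y": -41.6, "z": 0, "ax": 0, "ay": 0, "az": 19.5, "gripper": -0.57},
  {"x": 22, "y": -41.6, "z": 0, "ax": 0, "ay": 0, "az": 19.5, "gripper": -0.57},
  {"x": 17, "y": -68.4, "z": -8, "ax": 0, "ay": 0, "az": 19.5, "gripper": -0.57},
  {"x": 17, "y": -68.4, "z": -12, "ax": 0, "ay": 0, "az": 19.5, "gripper": -0.57},
])

```text
time_s: 2.55
tcp_pos: [399.1, 33.7, 174.4]
tool_rot: [-0.002, 3.139, -0.0]
wrist_force: [0.7, -0.4, 1.1]
grip_width: 20.1
grip_force: 0.0
```

Request:
jog_arm([
  {"x": -2.5, "y": -15, "z": -10, "ax": 0, "ay": 0, "az": 0, "gripper": -0.57},
  {"x": -2.5, "y": -15, "z": -10, "ax": 0, "ay": 0, "az": 0, "gripper": -0.57},
  {"x": -2.5, "y": -15, "z": -10, "ax": 0, "ay": 0, "az": 0, "gripper": -0.57},
  {"x": -2.5, "y": -15, "z": -10, "ax": 0, "ay": 0, "az": 0, "gripper": -0.57},
  {"x": -2.5, "y": -15, "z": -10, "ax": 0, "ay": 0, "az": 0, "gripper": -0.57},
  {"x": -2.5, "y": -15, "z": -10, "ax": 0, "ay": 0, "az": 0, "gripper": -0.57},
  {"x": -2.5, "y": -15, "z": -10, "ax": 0, "ay": 0, "az": 0, "gripper": -0.57},
  {"x": -2.5, "y": -15, "z": -10, "ax": 0, "ay": 0, "az": 0, "gripper": -0.57},
  {"x": -2.5, "y": -15, "z": -10, "ax": 0, "ay": 0, "az": 0, "gripper": -0.57},
  {"x": -2.5, "y": -15, "z": -10, "ax": 0, "ay": 0, "az": 0, "gripper": -0.57},
])

```text
time_s: 3.8
tcp_pos: [373.7, -114.5, 74.0]
tool_rot: [-0.001, 3.142, -0.0]
wrist_force: [0.6, -0.7, 0.5]
grip_width: 19.8
grip_force: 0.0
```

Request:
jog_arm([
  {"x": -0.4, "y": -0.3, "z": -3.5, "ax": 0, "ay": 0, "az": 0, "gripper": -0.57},
  {"x": -0.4, "y": -0.3, "z": -7, "ax": 0, "ay": 0, "az": 0, "gripper": -0.57},
  {"x": -0.4, "y": -0.3, "z": -7, "ax": 0, "ay": 0, "az": 0, "gripper": -0.57},
  {"x": 0.5, "y": -0.3, "z": -7, "ax": 0, "ay": 0, "az": 0, "gripper": -0.57},
  {"x": 1.2, "y": -0.3, "z": -7, "ax": 0, "ay": 0, "az": 0, "gripper": -0.57},
  {"x": 1.9, "y": -0.3, "z": -7, "ax": 0, "ay": 0, "az": 0, "gripper": -0.57},
  {"x": 2.6, "y": -0.3, "z": -7, "ax": 0, "ay": 0, "az": 0, "gripper": -0.57},
  {"x": 3.3, "y": -0.3, "z": -7, "ax": 0, "ay": 0, "az": 0, "gripper": -0.57},
  {"x": 4.0, "y": -0.3, "z": -7, "ax": 0, "ay": 0, "az": 0, "gripper": -0.57},
  {"x": 4.4, "y": -0.3, "z": -7, "ax": 0, "ay": 0, "az": 0, "gripper": -0.57},
])

```text
time_s: 5.05
tcp_pos: [418.1, -117.6, 3.9]
tool_rot: [0.001, -3.142, 0.0]
wrist_force: [-1.0, -0.6, 0.3]
grip_width: 20.0
grip_force: 0.2
```

Small steps up to contact with the fence.

Request:
jog_arm([
  {"x": 0.2, "y": 0, "z": 0, "ax": 0, "ay": 0, "az": 0, "gripper": -0.57},
  {"x": 0.4, "y": 0, "z": 0, "ax": 0, "ay": 0, "az": 0, "gripper": -0.57},
  {"x": 0.6, "y": 0, "z": 0, "ax": 0, "ay": 0, "az": 0, "gripper": -0.57},
  {"x": 0.7, "y": 0, "z": 0, "ax": 0, "ay": 0, "az": 0, "gripper": -0.57},
  {"x": 0.8, "y": 0, "z": 0, "ax": 0, "ay": 0, "az": 0, "gripper": -0.57},
  {"x": 0.8, "y": 0, "z": 0, "ax": 0, "ay": 0, "az": 0, "gripper": -0.57},
  {"x": 0.8, "y": 0, "z": 0, "ax": 0, "ay": 0, "az": 0, "gripper": -0.57},
  {"x": 0.8, "y": 0, "z": 0, "ax": 0, "ay": 0, "az": 0, "gripper": -0.57},
  {"x": 0.8, "y": 0, "z": 0, "ax": 0, "ay": 0, "az": 0, "gripper": -0.57},
  {"x": 0.8, "y": 0, "z": 0, "ax": 0, "ay": 0, "az": 0, "gripper": -0.57},
])

```text
time_s: 6.3
tcp_pos: [425.6, -117.6, 3.9]
tool_rot: [-0.001, 3.142, 0.0]
wrist_force: [0.4, -0.4, 0.4]
grip_width: 19.5
grip_force: 0.0
```

Request:
jog_arm([
  {"x": 0.05, "y": 0, "z": 0, "ax": 0, "ay": 0, "az": 0, "gripper": -0.57},
  {"x": 0.1, "y": 0, "z": 0, "ax": 0, "ay": 0, "az": 0, "gripper": -0.57},
  {"x": 0.15, "y": 0, "z": 0, "ax": 0, "ay": 0, "az": 0, "gripper": -0.57},
  {"x": 0.2, "y": 0, "z": 0, "ax": 0, "ay": 0, "az": 0, "gripper": -0.57},
  {"x": 0.25, "y": 0, "z": 0, "ax": 0, "ay": 0, "az": 0, "gripper": -0.57},
  {"x": 0.3, "y": 0, "z": 0, "ax": 0, "ay": 0, "az": 0, "gripper": -0.57},
  {"x": 0.3, "y": 0, "z": 0, "ax": 0, "ay": 0, "az": 0, "gripper": -0.57},
  {"x": 0.3, "y": 0, "z": 0, "ax": 0, "ay": 0, "az": 0, "gripper": -0.57},
  {"x": 0.3, "y": 0, "z": 0, "ax": 0, "ay": 0, "az": 0, "gripper": -0.57},
  {"x": 0.3, "y": 0, "z": 0, "ax": 0, "ay": 0, "az": 0, "gripper": -0.57},
])

```text
time_s: 7.55
tcp_pos: [428.6, -117.6, 3.9]
tool_rot: [0.001, -3.141, -0.0]
wrist_force: [-1.3, 0.6, 0.0]
grip_width: 19.9
grip_force: 0.3
```

Request:
jog_arm([
  {"x": 0.05, "y": 0, "z": 0, "ax": 0, "ay": 0, "az": 0, "gripper": -0.57},
  {"x": 0.1, "y": 0, "z": 0, "ax": 0, "ay": 0, "az": 0, "gripper": -0.57},
  {"x": 0.15, "y": 0, "z": 0, "ax": 0, "ay": 0, "az": 0, "gripper": -0.57},
  {"x": 0.2, "y": 0, "z": 0, "ax": 0, "ay": 0, "az": 0, "gripper": -0.57},
  {"x": 0.2, "y": 0, "z": 0, "ax": 0, "ay": 0, "az": 0, "gripper": -0.57},
  {"x": 0.2, "y": 0, "z": 0, "ax": 0, "ay": 0, "az": 0, "gripper": -0.57},
  {"x": 0.2, "y": 0, "z": 0, "ax": 0, "ay": 0, "az": 0, "gripper": -0.57},
  {"x": 0.2, "y": 0, "z": 0, "ax": 0, "ay": 0, "az": 0, "gripper": -0.57},
  {"x": 0.2, "y": 0, "z": 0, "ax": 0, "ay": 0, "az": 0, "gripper": -0.57},
  {"x": 0.2, "y": 0, "z": 0, "ax": 0, "ay": 0, "az": 0, "gripper": -0.57},
])

```text
time_s: 8.8
tcp_pos: [428.7, -117.6, 3.6]
tool_rot: [0.001, -3.137, -0.0]
wrist_force: [-10.2, 0.4, 9.5]
grip_width: 19.8
grip_force: 5.6
```

Run:
```python
from h import *
c=camera("top");s=camera("scene")
a=cv2.resize(c["img"][205:265,250:370],None,fx=5,fy=5,interpolation=cv2.INTER_CUBIC)
b=cv2.resize(s["img"][215:305,200:330],(400,277),interpolation=cv2.INTER_CUBIC)
I=np.zeros((577,600,3),np.uint8);I[:300]=a;I[300:577,:400]=b;save("push",I)
```

```text
(no output)
```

View pics/push.png

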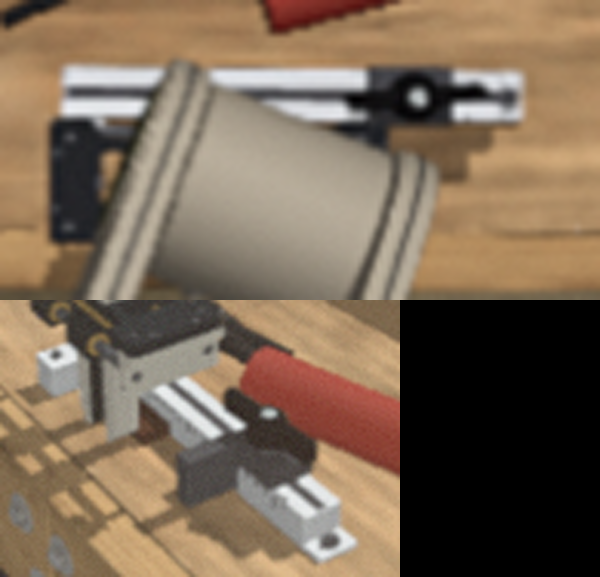

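The push ended with 10 N against the fence at TCP x 428.7. In the picture the fingers hold the offcut at the fence front, scene crop (150,420). Now I'll back off, rise and go over the knob.

Request:
jog_arm([
  {"x": -1, "y": 0, "z": 0, "ax": 0, "ay": 0, "az": 0, "gripper": -0.57},
  {"x": -3, "y": 0, "z": 0, "ax": 0, "ay": 0, "az": 0, "gripper": -0.57},
  {"x": -3.5, "y": 0, "z": 5, "ax": 0, "ay": 0, "az": 0, "gripper": -0.57},
  {"x": -3.5, "y": 0, "z": 10, "ax": 0, "ay": 0, "az": 0, "gripper": -0.57},
  {"x": 0, "y": -4, "z": 10, "ax": 0, "ay": 0, "az": -10, "gripper": -0.1},
  {"x": 3, "y": -9, "z": 10, "ax": 0, "ay": 0, "az": -20, "gripper": -0.1},
  {"x": 4.4, "y": -12.5, "z": 10, "ax": 0, "ay": 0, "az": -30, "gripper": -0.1},
  {"x": 4.4, "y": -12.5, "z": 10, "ax": 0, "ay": 0, "az": -40, "gripper": -0.1},
  {"x": 4.4, "y": -12.5, "z": 10, "ax": 0, "ay": 0, "az": -50, "gripper": -0.1},
  {"x": 4.4, "y": -12.5, "z": 10, "ax": 0, "ay": 0, "az": -60, "gripper": -0.1},
])

```text
time_s: 10.15
tcp_pos: [474.6, -242.8, 103.8]
tool_rot: [1.578, 2.716, 0.0]
wrist_force: [0.1, 0.6, 0.4]
grip_width: 42.0
grip_force: 0.0
```

Request:
jog_arm([
  {"x": 0, "y": 0, "z": 0, "ax": 0, "ay": 0, "az": -10, "gripper": -0.1},
  {"x": 0, "y": 0, "z": 0, "ax": 0, "ay": 0, "az": -20, "gripper": -0.1},
  {"x": 0, "y": 0, "z": 0, "ax": 0, "ay": 0, "az": -30, "gripper": -0.1},
  {"x": 0, "y": 0, "z": 0, "ax": 0, "ay": 0, "az": -30, "gripper": -0.1},
  {"x": 0, "y": 0, "z": 0, "ax": 0, "ay": 0, "az": -30, "gripper": -0.1},
  {"x": 0, "y": 0, "z": 0, "ax": 0, "ay": 0, "az": -30, "gripper": -0.1},
  {"x": 0, "y": 0, "z": 0, "ax": 0, "ay": 0, "az": -30, "gripper": -0.1},
  {"x": 0, "y": 0, "z": 0, "ax": 0, "ay": 0, "az": -30, "gripper": -0.1},
  {"x": 0, "y": 0, "z": 0, "ax": 0, "ay": 0, "az": -30, "gripper": -0.1},
  {"x": 0, "y": 0, "z": 0, "ax": 0, "ay": 0, "az": -30, "gripper": -0.1},
])

```text
time_s: 11.4
tcp_pos: [474.6, -242.6, 103.9]
tool_rot: [-2.221, -2.222, -0.0]
wrist_force: [0.2, -0.3, -0.2]
grip_width: 41.9
grip_force: 0.0
```

Run:
```python
from h import *
from scipy.spatial.transform import Rotation as R
s=arm.state();print(s["time_s"],s["tcp_pos"],np.round(R.from_rotvec(s["tool_rot"]).as_matrix(),3)[:,1],s["grip_width"],s["wrist_force"],s["q"])
c=camera("scene")
for r in cut_out("scene","offcut")[:2]:
    m=r["region"].astype(np.uint8);ct=max(cv2.findContours(m,0,1)[0],key=cv2.contourArea)
    print(r["conf"],cv2.minAreaRect(np.array([at(c,p,10)[:2] for p in ct[:,0].astype(float)],np.float32)))
c=camera("scene");b=cv2.resize(c["img"][190:310,190:340],(600,480),interpolation=cv2.INTER_CUBIC);save("knob",b)
```

```text
11.4 [ 474.62683593 -242.58973919  103.89935561] [ 1.     0.001 -0.   ] 41.856977700707795 [ 0.17922233 -0.30378745 -0.23245257] [-5.68727284e-01  3.55765041e-02  1.80257598e+00  3.32339894e-05
  1.30352092e+00 -5.69379969e-01]
0.75 ((448.6305236816406, -122.93199157714844), (71.921875, 29.953556060791016), 87.52677917480469)
0.62 ((717.49853515625, 243.5182647705078), (80.83963012695312, 48.59457778930664), 55.962547302246094)
```

View pics/knob.png

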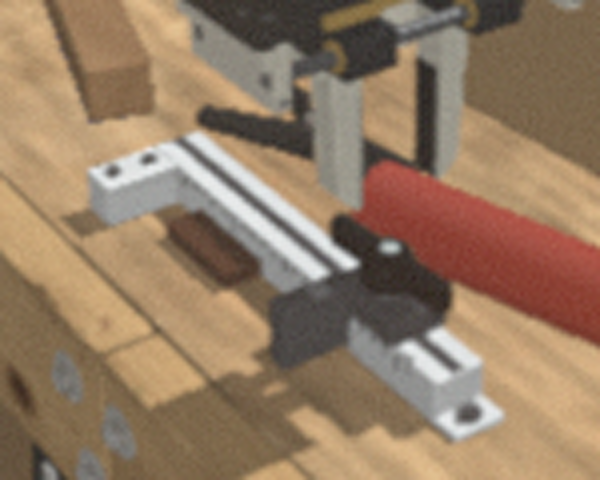

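The offcut lies flat at the fence front, crop (212,250), parallel to it. The knob is at crop (390,245), under the open fingers. Descend and grip.

Request:
jog_arm([
  {"x": 0, "y": 0, "z": -2, "ax": 0, "ay": 0, "az": 0, "gripper": -0.1},
  {"x": 0, "y": 0, "z": -4, "ax": 0, "ay": 0, "az": 0, "gripper": -0.1},
  {"x": 0, "y": 0, "z": -5, "ax": 0, "ay": 0, "az": 0, "gripper": -0.1},
  {"x": 0, "y": 0, "z": -5.7, "ax": 0, "ay": 0, "az": 0, "gripper": -0.1},
  {"x": 0, "y": 0, "z": -5.7, "ax": 0, "ay": 0, "az": 0, "gripper": -0.1},
  {"x": 0, "y": 0, "z": -5.7, "ax": 0, "ay": 0, "az": 0, "gripper": -0.8},
  {"x": 0, "y": 0, "z": -5.7, "ax": 0, "ay": 0, "az": 0, "gripper": -0.9},
  {"x": 0, "y": 0, "z": -5.7, "ax": 0, "ay": 0, "az": 0, "gripper": -0.9},
  {"x": 0, "y": 0, "z": -5.7, "ax": 0, "ay": 0, "az": 0, "gripper": -0.9},
  {"x": 0, "y": 0, "z": -5.7, "ax": 0, "ay": 0, "az": 0, "gripper": -0.9},
], force=30)

```text
time_s: 12.8
tcp_pos: [476.4, -242.9, 47.9]
tool_rot: [2.218, 2.22, 0.003]
wrist_force: [6.5, 0.0, -3.1]
grip_width: 28.6
grip_force: 30.0
```

The fingers grip the round hub at 28.6 mm. Turn it counter-clockwise 90°, with the x offset corrected.

Request:
jog_arm([
  {"x": 0.2, "y": 0, "z": 0, "ax": 0, "ay": 0, "az": 0, "gripper": -0.9},
  {"x": 0.2, "y": 0, "z": 0, "ax": 0, "ay": 0, "az": 10, "gripper": -0.9},
  {"x": 0.2, "y": 0, "z": 0, "ax": 0, "ay": 0, "az": 20, "gripper": -0.9},
  {"x": 0.2, "y": 0, "z": 0, "ax": 0, "ay": 0, "az": 30, "gripper": -0.9},
  {"x": 0.2, "y": 0, "z": 0, "ax": 0, "ay": 0, "az": 40, "gripper": -0.9},
  {"x": 0.2, "y": 0, "z": 0, "ax": 0, "ay": 0, "az": 50, "gripper": -0.9},
  {"x": 0.2, "y": 0, "z": 0, "ax": 0, "ay": 0, "az": 60, "gripper": -0.9},
  {"x": 0.2, "y": 0, "z": 0, "ax": 0, "ay": 0, "az": 70, "gripper": -0.9},
  {"x": 0.2, "y": 0, "z": 0, "ax": 0, "ay": 0, "az": 80, "gripper": -0.9},
  {"x": 0.2, "y": 0, "z": 0, "ax": 0, "ay": 0, "az": 88, "gripper": -0.9},
], force=45)

```text
time_s: 14.05
tcp_pos: [478.1, -242.6, 47.7]
tool_rot: [0.046, 3.138, -0.0]
wrist_force: [5.8, 0.7, -0.5]
grip_width: 28.3
grip_force: 45.0
```

Run:
```python
from h import *
s=arm.state();print(s["tcp_pos"],s["wrist_force"],s["ft_torque"],s["grip_width"])
c=camera("scene");b=cv2.resize(c["img"][215:305,220:340],(560,420),interpolation=cv2.INTER_CUBIC);save("turned",b)
```

```text
[ 478.0820816  -242.62173844   47.7393769 ] [ 5.81404069  0.69756525 -0.53028879] [ 0.17495101 -0.95564167 -0.89620562] 28.296686431583396
```

View pics/turned.png

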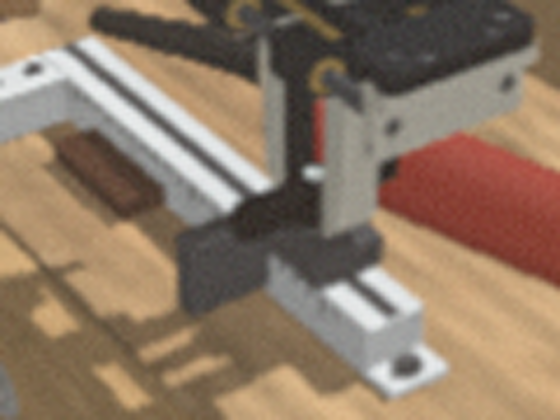

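The near wing now points to the front, crop (255,205), so the knob has turned about 90°. Slide the stop towards the end block.

Request:
jog_arm([
  {"x": 0.15, "y": 0.6, "z": 0, "ax": 0, "ay": 0, "az": 0, "gripper": -0.9},
  {"x": 0.15, "y": 1.2, "z": 0, "ax": 0, "ay": 0, "az": 0, "gripper": -0.9},
  {"x": 0.15, "y": 1.8, "z": 0, "ax": 0, "ay": 0, "az": 0, "gripper": -0.9},
  {"x": 0.15, "y": 2.4, "z": 0, "ax": 0, "ay": 0, "az": 0, "gripper": -0.9},
  {"x": 0.15, "y": 3.0, "z": 0, "ax": 0, "ay": 0, "az": 0, "gripper": -0.9},
  {"x": 0.15, "y": 3.6, "z": 0, "ax": 0, "ay": 0, "az": 0, "gripper": -0.9},
  {"x": 0.15, "y": 4.2, "z": 0, "ax": 0, "ay": 0, "az": 0, "gripper": -0.9},
  {"x": 0.15, "y": 4.8, "z": 0, "ax": 0, "ay": 0, "az": 0, "gripper": -0.9},
  {"x": 0.15, "y": 5.4, "z": 0, "ax": 0, "ay": 0, "az": 0, "gripper": -0.9},
  {"x": 0.15, "y": 5.8, "z": 0, "ax": 0, "ay": 0, "az": 0, "gripper": -0.9},
])

```text
time_s: 15.35
tcp_pos: [478.4, -184.6, 47.7]
tool_rot: [0.056, 3.141, -0.001]
wrist_force: [-1.8, -1.6, 5.2]
grip_width: 28.7
grip_force: 45.0
```

Request:
jog_arm([
  {"x": 0, "y": 0.3, "z": 0, "ax": 0, "ay": 0, "az": 0, "gripper": -0.9},
  {"x": 0, "y": 0.6, "z": 0, "ax": 0, "ay": 0, "az": 0, "gripper": -0.9},
  {"x": 0, "y": 0.9, "z": 0, "ax": 0, "ay": 0, "az": 0, "gripper": -0.9},
  {"x": 0, "y": 1.2, "z": 0, "ax": 0, "ay": 0, "az": 0, "gripper": -0.9},
  {"x": 0, "y": 1.5, "z": 0, "ax": 0, "ay": 0, "az": 0, "gripper": -0.9},
  {"x": 0, "y": 1.8, "z": 0, "ax": 0, "ay": 0, "az": 0, "gripper": -0.9},
  {"x": 0, "y": 2.1, "z": 0, "ax": 0, "ay": 0, "az": 0, "gripper": -0.9},
  {"x": 0, "y": 2.4, "z": 0, "ax": 0, "ay": 0, "az": 0, "gripper": -0.9},
  {"x": 0, "y": 2.7, "z": 0, "ax": 0, "ay": 0, "az": 0, "gripper": -0.9},
  {"x": 0, "y": 2.9, "z": 0, "ax": 0, "ay": 0, "az": 0, "gripper": -0.9},
])

```text
time_s: 16.6
tcp_pos: [478.4, -155.7, 47.7]
tool_rot: [0.056, 3.14, -0.001]
wrist_force: [-0.5, -1.3, 5.2]
grip_width: 28.4
grip_force: 45.0
```

Moving freely, about 6 mm to go. I'll go slower now.

Request:
jog_arm([
  {"x": 0, "y": 0.08, "z": 0, "ax": 0, "ay": 0, "az": 0, "gripper": -0.9},
  {"x": 0, "y": 0.16, "z": 0, "ax": 0, "ay": 0, "az": 0, "gripper": -0.9},
  {"x": 0, "y": 0.24, "z": 0, "ax": 0, "ay": 0, "az": 0, "gripper": -0.9},
  {"x": 0, "y": 0.32, "z": 0, "ax": 0, "ay": 0, "az": 0, "gripper": -0.9},
  {"x": 0, "y": 0.4, "z": 0, "ax": 0, "ay": 0, "az": 0, "gripper": -0.9},
  {"x": 0, "y": 0.45, "z": 0, "ax": 0, "ay": 0, "az": 0, "gripper": -0.9},
  {"x": 0, "y": 0.5, "z": 0, "ax": 0, "ay": 0, "az": 0, "gripper": -0.9},
  {"x": 0, "y": 0.55, "z": 0, "ax": 0, "ay": 0, "az": 0, "gripper": -0.9},
  {"x": 0, "y": 0.6, "z": 0, "ax": 0, "ay": 0, "az": 0, "gripper": -0.9},
  {"x": 0, "y": 0.6, "z": 0, "ax": 0, "ay": 0, "az": 0, "gripper": -0.9},
])

```text
time_s: 17.85
tcp_pos: [478.4, -149.8, 47.7]
tool_rot: [0.056, 3.14, -0.001]
wrist_force: [-2.0, -1.7, 5.8]
grip_width: 28.5
grip_force: 45.0
```

Request:
jog_arm([
  {"x": 0, "y": 0.05, "z": 0, "ax": 0, "ay": 0, "az": 0, "gripper": -0.9},
  {"x": 0, "y": 0.1, "z": 0, "ax": 0, "ay": 0, "az": 0, "gripper": -0.9},
  {"x": 0, "y": 0.15, "z": 0, "ax": 0, "ay": 0, "az": 0, "gripper": -0.9},
  {"x": 0, "y": 0.2, "z": 0, "ax": 0, "ay": 0, "az": 0, "gripper": -0.9},
  {"x": 0, "y": 0.25, "z": 0, "ax": 0, "ay": 0, "az": 0, "gripper": -0.9},
  {"x": 0, "y": 0.3, "z": 0, "ax": 0, "ay": 0, "az": 0, "gripper": -0.9},
  {"x": 0, "y": 0.3, "z": 0, "ax": 0, "ay": 0, "az": 0, "gripper": -0.9},
  {"x": 0, "y": 0.3, "z": 0, "ax": 0, "ay": 0, "az": 0, "gripper": -0.9},
  {"x": 0, "y": 0.3, "z": 0, "ax": 0, "ay": 0, "az": 0, "gripper": -0.9},
  {"x": 0, "y": 0.3, "z": 0, "ax": 0, "ay": 0, "az": 0, "gripper": -0.9},
])

```text
time_s: 19.1
tcp_pos: [478.5, -147.6, 47.7]
tool_rot: [0.056, 3.14, -0.003]
wrist_force: [-1.7, -5.8, 4.5]
grip_width: 28.0
grip_force: 45.0
```

Nipped: there is resistance at the expected place, y −147.6. Hold a little preload and turn clockwise to tight.

Request:
jog_arm([
  {"x": 0, "y": 0.1, "z": 0, "ax": 0, "ay": 0, "az": 0, "gripper": -0.9},
  {"x": 0, "y": 0.1, "z": 0, "ax": 0, "ay": 0, "az": -10, "gripper": -0.9},
  {"x": 0, "y": 0.1, "z": 0, "ax": 0, "ay": 0, "az": -20, "gripper": -0.9},
  {"x": 0, "y": 0.1, "z": 0, "ax": 0, "ay": 0, "az": -30, "gripper": -0.9},
  {"x": 0, "y": 0.1, "z": 0, "ax": 0, "ay": 0, "az": -40, "gripper": -0.9},
  {"x": 0, "y": 0.1, "z": 0, "ax": 0, "ay": 0, "az": -50, "gripper": -0.9},
  {"x": 0, "y": 0.1, "z": 0, "ax": 0, "ay": 0, "az": -60, "gripper": -0.9},
  {"x": 0, "y": 0.1, "z": 0, "ax": 0, "ay": 0, "az": -70, "gripper": -0.9},
  {"x": 0, "y": 0.1, "z": 0, "ax": 0, "ay": 0, "az": -78, "gripper": -0.9},
  {"x": 0, "y": 0.1, "z": 0, "ax": 0, "ay": 0, "az": -82, "gripper": -0.9},
])

```text
time_s: 20.35
tcp_pos: [477.2, -148.8, 47.7]
tool_rot: [2.104, 2.329, -0.009]
wrist_force: [-8.3, -16.4, 8.3]
grip_width: 28.4
grip_force: 45.0
```

Request:
jog_arm([
  {"x": 0, "y": 0, "z": 0, "ax": 0, "ay": 0, "az": -3, "gripper": -0.9},
  {"x": 0, "y": 0, "z": 0, "ax": 0, "ay": 0, "az": -6, "gripper": -0.9},
  {"x": 0, "y": 0, "z": 0, "ax": 0, "ay": 0, "az": -8, "gripper": -0.9},
  {"x": 0, "y": 0, "z": 0, "ax": 0, "ay": 0, "az": -10, "gripper": -0.9},
  {"x": 0, "y": 0, "z": 0, "ax": 0, "ay": 0, "az": -12, "gripper": -0.9},
  {"x": 0, "y": 0, "z": 0, "ax": 0, "ay": 0, "az": -14, "gripper": -0.9},
  {"x": 0, "y": 0, "z": 0, "ax": 0, "ay": 0, "az": -16, "gripper": -0.9},
  {"x": 0, "y": 0, "z": 0, "ax": 0, "ay": 0, "az": -16, "gripper": -0.9},
  {"x": 0, "y": 0, "z": 0, "ax": 0, "ay": 0, "az": -16, "gripper": -0.9},
  {"x": 0, "y": 0, "z": 0, "ax": 0, "ay": 0, "az": -16, "gripper": -0.9},
])

```text
time_s: 21.6
tcp_pos: [476.9, -147.9, 47.5]
tool_rot: [2.405, 2.019, -0.007]
wrist_force: [-10.3, -12.5, 9.7]
grip_width: 28.4
grip_force: 45.0
```

Run:
```python
from h import *
s=arm.state();print(s["time_s"],s["tcp_pos"],s["wrist_force"],s["ft_torque"],s["grip_width"])
```

```text
21.6 [ 476.89070355 -147.8739834    47.53959843] [-10.31237303 -12.50870665   9.7198055 ] [-2.25301355  1.81281081  0.25772832] 28.371932936916078
```

Request:
jog_arm([
  {"x": 0, "y": 0, "z": 0, "ax": 0, "ay": 0, "az": 0, "gripper": -0.2},
  {"x": 0, "y": 0, "z": 0, "ax": 0, "ay": 0, "az": 0, "gripper": -0.1},
  {"x": 0, "y": 0, "z": 0, "ax": 0, "ay": 0, "az": 0, "gripper": -0.1},
  {"x": 0, "y": 0, "z": 0, "ax": 0, "ay": 0, "az": 0, "gripper": -0.1},
  {"x": 0, "y": 0, "z": 2, "ax": 0, "ay": 0, "az": 0, "gripper": -0.1},
  {"x": 0, "y": 0, "z": 5, "ax": 0, "ay": 0, "az": 0, "gripper": -0.1},
  {"x": 0, "y": 0, "z": 10, "ax": 0, "ay": 0, "az": 0, "gripper": -0.1},
  {"x": 0, "y": 4, "z": 15, "ax": 0, "ay": 0, "az": 0, "gripper": -0.1},
  {"x": 0, "y": 10, "z": 17, "ax": 0, "ay": 0, "az": 0, "gripper": -0.1},
  {"x": 0, "y": 16, "z": 17, "ax": 0, "ay": 0, "az": 0, "gripper": -0.1},
])

```text
time_s: 22.85
tcp_pos: [479.4, 15.7, 219.8]
tool_rot: [2.405, 2.016, 0.006]
wrist_force: [1.4, 0.1, -0.4]
grip_width: 41.8
grip_force: 0.0
```

Request:
jog_arm([
  {"x": 0, "y": 5, "z": 0, "ax": 0, "ay": 0, "az": 0, "gripper": -0.1},
  {"x": 0, "y": 10, "z": 0, "ax": 0, "ay": 0, "az": 0, "gripper": -0.1},
  {"x": 0, "y": 15, "z": 0, "ax": 0, "ay": 0, "az": 0, "gripper": -0.1},
  {"x": 0, "y": 20, "z": 0, "ax": 0, "ay": 0, "az": 0, "gripper": -0.1},
  {"x": 0, "y": 20, "z": 0, "ax": 0, "ay": 0, "az": 0, "gripper": -0.1},
  {"x": 0, "y": 20, "z": 0, "ax": 0, "ay": 0, "az": 0, "gripper": -0.1},
  {"x": 0, "y": 20, "z": 0, "ax": 0, "ay": 0, "az": 0, "gripper": -0.1},
  {"x": 0, "y": 20, "z": 0, "ax": 0, "ay": 0, "az": 0, "gripper": -0.1},
  {"x": 0, "y": 20, "z": 0, "ax": 0, "ay": 0, "az": 0, "gripper": -0.1},
  {"x": 0, "y": 20, "z": 0, "ax": 0, "ay": 0, "az": 0, "gripper": -0.1},
])

```text
time_s: 24.1
tcp_pos: [478.2, 214.1, 217.0]
tool_rot: [2.407, 2.019, 0.0]
wrist_force: [0.2, 0.8, -0.5]
grip_width: 41.7
grip_force: 0.0
```

Run:
```python
from h import *
print(arm.state()["time_s"],arm.state()["tcp_pos"])
c=camera("top");s=camera("scene")
a=cv2.resize(c["img"][205:255,250:370],None,fx=6,fy=6,interpolation=cv2.INTER_CUBIC)
b=cv2.resize(s["img"][215:305,195:330],(450,300),interpolation=cv2.INTER_CUBIC)
I=np.zeros((600,720,3),np.uint8);I[:300]=a;I[300:,:450]=b;save("final",I)
for n in("screw_tin","tape_measure"): print(n,[np.round(r["location"],1) for r in place_of("top",n)[:1]])
```

```text
24.1 [478.23854199 214.06127354 216.98605672]
screw_tin [array([202.9, 247.3])]
tape_measure [array([155.6, 240.6])]
```

View pics/final.png

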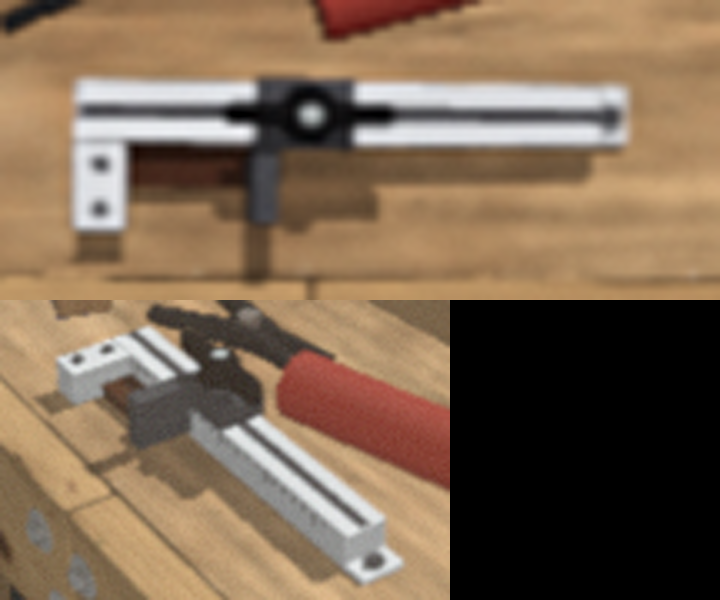

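The top crop shows the wings along the bar, crop (230–395, 113), and the offcut filling the gap from the block to the stop finger. The tin and tape are unmoved. One numerical check of the stop's travel before handing in.

Run:
```python
from h import *
c=camera("top");a=cv2.imread("pics/top0.png");b=np.ascontiguousarray(c["img"][...,::-1])
up=lambda i:cv2.resize(i[205:255,250:370],None,fx=12,fy=12,interpolation=cv2.INTER_CUBIC)
A,B=up(a),up(b)
back=lambda X,Y:((X+.5)/12-.5+250,(Y+.5)/12-.5+205)
for nm,(x,y,w,h),z in(("hub",(970,200,66,66),65.5),("finger",(850,320,100,140),42)):
    t=A[y:y+h,x:x+w];_,v,_,l=cv2.minMaxLoc(cv2.matchTemplate(B[:, :800],t,cv2.TM_CCOEFF_NORMED))
    p,q=[at(c,back(X+w/2,Y+h/2),z) for X,Y in((x,y),l)];print(nm,v,l,q-p,q)
```

```text
hub 0.98548424243927 (589, 195) [ 0.52726413 93.6119627   0.        ] [ 475.04444736 -147.87682454   65.5       ]
finger 0.7382785081863403 (479, 329) [-2.82688563 92.40984817  0.        ] [ 432.06337471 -127.61320677   42.        ]
```

The hub-to-block distance in the picture is 88.6–89.5 mm, against 89 mm nominal when nipped. The small TCP shift during tightening matches the off-centre grip turning about the hub, with the tool still pushing towards the block. Handing in.

```bash
python3 -c "
from bench import order;print(order.sign_off())"
```

```text
the job is handed in; nothing more can be done
None
```

The job is handed in: the offcut was pushed flat against the fence, the knob freed, the stop slid up until the offcut was nipped against the end block, and the knob turned back tight at about 24 s; the nip is confirmed only to about 1 mm from the picture, and the screw tin and tape measure were not disturbed.

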